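Tip the sunken scraper through the wash-up box's spring flap

TASK

A short ink scraper has slipped to the bottom of the tall square tin that leans in the wooden stand, too deep to reach. Take the tin to the grey wash-up box, push the spring flap inwards with the tin's rim and tip the tin so that the scraper slides straight in, touching neither flap nor scraper with the fingers. Then put the empty tin back in its stand as it was, with the flap shut again, and leave the other things on the table where they are.

Things in the scene. Friction and masses are not known exactly. Their poses are not given: they have to be found in the camera images.
- tin_center (a point): Centre of the tall open-topped square tin, bare steel, loose, about 0.16 kg: 50 x 50 mm outside, 200 mm long, walls 2.5 mm, floor 3 mm. z runs along the tin from floor to mouth (rim 100 mm along +z, underside 100 mm along -z); x and y are square to its flat faces. It starts in the stand, leaning 40 degrees, mouth up, its -y face on the back board; its two x faces are free to grip.
- scraper_center (a point): Centre of the short loose scraper, 0.06 kg, 85 mm long along z (handle 22 x 14 x 55 mm at -z, steel blade 30 mm wide, 4 mm thick at +z). It lies at the bottom of the tin on its -y wall, blade towards the mouth, upper end 112 mm below the rim. Slippery (friction 0.2): it slides once the mouth points about 15 degrees below level, and stays put while the mouth is above level.
- cradle: Sloping seat of the plywood stand, fixed. Origin: where the centre of the tin's underside belongs. z points along the seated tin, 40 degrees from vertical; the seated tin's axes match these, its centre 100 mm along z. At y = -25 mm the face of a back board 30 mm wide, 135 mm long along z; across x two cheeks 22 mm high, inner faces at x = +-30 mm. The +y side is open.
- stand: The stand itself, fixed. Origin: centre of the underside of its base board, 120 mm (x) by 170 mm (y), 12 mm thick; z up. The tin leans towards its -y. The cradle's origin lies at y = 60 mm, z = 46 mm. The tin can be lifted out straight up, and lowered in again straight down.
- box: Grey steel wash-up box, fixed. Origin: centre of its underside; z up; its front looks along +y. 140 mm wide (x), 170 mm deep (y), 190 mm high, walls 5 mm. The front wall ends at a sill at y = 85 mm, z = 85 mm; above it a face slopes back to y = 45 mm, z = 185 mm, with an opening in it 96 mm wide, from sill to top, shut by the flap. The top behind it is closed.
- mouth (a point): Centre of the opening in the box's sloping face: in the box's frame x = 0, y = 65 mm, z = 132 mm. Axes as the box's.
- flap (a joint): Angle of the box's spring flap (rad): 0 shut, grows as it swings inwards, up to 1.4. The hinge runs along the box's x at the top of the opening (box frame y = 41 mm, z = 182 mm). A spring shuts it: about 0.06 N m to start, 0.13 N m at 1 rad, so 1 to 3 N at the tin's rim.
- flap_plate: The flap's aluminium plate, 92 x 100 x 3 mm; origin on the hinge; it hangs 100 mm along -z, y is its outward normal.
- ink_jar_mid (a point): Centre of a closed ink jar, 66 mm across, 95 mm tall; a bystander.
- small_jar_mid (a point): Centre of a small closed jar, 52 mm across, 70 mm tall; a bystander.
- mug_mid (a point): Centre of a white mug, 76 mm across, 85 mm tall, handle on one side; a bystander.
- tape_mid (a point): Centre of a roll of tape lying flat, 96 mm across, 25 mm tall; a bystander.
- water_mid (a point): Centre of a water bottle, 60 mm across, 140 mm tall; a bystander.
- squeegee_mid (a point): Centre of a wooden squeegee lying down, 230 x 40 x 45 mm (long along its y); a bystander.
- brush_mid (a point): Centre of a brush lying flat, 200 mm long along its x, 20 mm thick; a bystander.
Not all that is in view belongs to the job. Of the things that look like the box, the smaller one is meant. Leave any red look-alike of the part that bears tin_center alone.

How it is judged:
On the way, in this order (a step that is already met when the one before it is completed fails the run):
1. the tin's rim holds the spring flap open, with the scraper not yet in the box (value of joint flap above 0.3 rad and contact force between tin and flap_plate above 0.2 N), for 0.1 s.
2. the scraper has slid into the box (x of scraper_center in the frame of box between -0.066 and 0.066 m and y of scraper_center in the frame of box between -0.081 and 0.081 m and z of scraper_center in the frame of box between 0 and 0.092 m), for 0.1 s.
At the end, for the whole second after the job is handed in: The scraper lies inside the wash-up box (centre under 92 mm up), the flap is shut (below 0.1 rad), and the tin rests in its stand, mouth up: centre within 14 mm along each cradle axis of its seated place, axis within 0.14 rad of the cradle's (all of step 2 and x of tin_center in the frame of cradle between -0.014 and 0.014 m and y of tin_center in the frame of cradle between -0.014 and 0.014 m and z of tin_center in the frame of cradle between 0.086 and 0.114 m and angle between the z axis of tin_center and the z axis of cradle, either way round below 0.14 rad and angle between tin_center's own z axis and vertical below 1.2 rad and value of joint flap below 0.1 rad and linear speed of tin below 0.03 m/s and linear speed of scraper below 0.05 m/s); the robot touches nothing.
It fails at once if the fingers press on the flap (contact force between the fingers and flap_plate above 1 N).
It fails at once if the fingers touch the scraper (contact force between the fingers and scraper above 0.5 N).
It fails at once if a bystander is moved more than 30 mm (distance of any of ink_jar_mid, small_jar_mid, mug_mid, tape_mid, water_mid, squeegee_mid, brush_mid from where it was at the start of the episode above 0.03 m).
It also fails if it takes over 64 s, if anything falls off the work surface, if the arm or the gripper's body presses on something with over 40 N, if the wrist force passes 120 N, or if a joint passes its speed limit or range.

ROBOT

A 6-joint arm with a two-finger parallel gripper is mounted at the origin on the work surface. World frame = base frame: x ahead of the robot, y to its left, z up, the work surface at z = 0. Lengths are in m, angles in rad, forces in N, time in s.
With the tool pointing down it reaches from about 0.3 to 0.775 m from the base axis. Payload 14.6 kg.
Tool frame: the origin (TCP) lies on the centre line of the jaws, within the pads' length; the fingertips stand 25 mm ahead of it and the grasp point (between the pads) lies 6 mm ahead of it (ctrl.tip_reach is the distance from the TCP to the fingertips, in m); z points along the fingers, y is the line along which they close (so a half turn about z gives the same grasp; the last joint's range is limited). The gripper opens to 94 mm and grips with 3 to 60 N. Pads are 16 mm wide; open, the fingers measure 119 mm over their backs; the gripper's body (75 mm by 177 mm) begins 78 mm behind the grasp point.
Start: joints at [-1.233, 0.3, 1.521, -0, 1.321, -0.067], TCP at [0.217, -0.506, 0.23] pointing down, gripper open.
Joint ranges: [-3.03, 3.03], [-0.79, 2.21], [0.23, 2.52], [-1.04, 4.18], [0, 3.07], [-2.55, 2.55]. Speed limits (rad/s): [2.22, 2.22, 2.57, 3.14, 3.14, 3.14].

INTERFACE

Orientations are given as [roll, pitch, yaw] about the fixed x, y, z axes, in that order (R = Rz(yaw) Ry(pitch) Rx(roll)).
In Python, from station import ctrl gives the robot as it stands. The module is installed in compiled form; this text tells all that it offers.
- The arm moves only by the tool apply_moves, never from a script. Its argument "deltas" is a list of rows, each a list of 7 numbers: the closure in counts, from 0 (fully open) to 255 (shut), then the shift along the world's x, y, z in cm, then the turn, a rotation vector about the world's x, y, z in rad. In form: [[jaw, tx, ty, tz, ax, ay, az], ...]. A call has 1 to 10 rows; each row shifts and turns the commanded pose from where the row before left it; what a row does not reach is not made up. A row lasts 1/10 s, in which the tool goes at most 50 mm and 8.59 degrees, less where a joint would pass 70% of its speed; a pose out of reach is approached as far as the arm can. A call with a gripper value outside its range is refused whole. The fingers move at their own pace and stop on an object; "grip_force" is the grip in N (left out, the last holds). Time passes only in rows, so rows that do not move let the fingers close. It gives the time, the measured TCP pose, the force, the opening and the grip force at its end, in the units of the state.
- ctrl.get_obs(): the state, without advancing time (a new reading comes with each control period).
- ctrl.camera(name): name is "scene" or "top" or "wrist"; returns a dict with "img" (480x640x3 uint8, red, green, blue), "K" (3x3 intrinsics, pixels), "pose" (4x4, takes a point from camera to world coordinates); the wrist camera has in their place "hand_eye" (4x4, takes a point from camera to tool coordinates, whose origin is the TCP and whose axes are the flange's). Camera axes: x right, y up, looking along -z (the intrinsics and any distortion apply to the point x, -y, -z); pixel columns grow to the right and rows downward; lengths in m; the calibration is good to about 2 mm. A picture is of the moment at which its call begins: read the wrist's pose just before it. There is no depth.
- ctrl.hand_in(): hands the job in; it is judged then, once.
The state is a dict: "time_s": time; "qpos": joint angles; "joint_vel": joint speeds; "tau": joint torques, N m; "ee_pos": TCP position; "eef_rot": TCP orientation; "force": force on the tool from outside, world axes, zero at the start; "moment": the same for the moment, N m; "grip_width": finger opening in m; "grip_force": force on a finger pad.
Only numpy, scipy, OpenCV 4.12 (cv2) and the standard library are available. Lean on these libraries where they do the work, as an engineer would, in place of code of your own. Each camera call takes 0.05 s, during which the arm holds its last target. There are 200 camera calls.

## Working session

There is one attempt and no reset: what is moved stays moved. The work goes in short steps, Python scripts to look and compute and a tool call to move; the robot and the scene stay as the last step left them, time stands still between calls to the robot, and variables do not carry over. Pictures are saved under pics/ and viewed, at most 10 in all, crops included, and the job is handed in when it is done.

Besides the shell and the picture viewer there is one more tool, called after "Call:" as name([rows], argument=value, ...), one row to a line, values as JSON. apply_moves: Moves the arm, as the interface text tells. Its arguments: {"type":"object","properties":{"deltas":{"type":"array"},"grip_force":{"type":"number"}},"required":["deltas"]}

```bash
mkdir -p pics; python3 - <<'E'
from station import ctrl
import cv2,numpy as np,pickle
o=ctrl.get_obs();print(o['time_s'],o['ee_pos'],o['eef_rot'],ctrl.tip_reach)
d={}
for n in("scene","top"):
    c=ctrl.camera(n);d[n]=c;cv2.imwrite(f"pics/{n}0.png",c['img'][:,:,::-1]);print(n,c['K'].round(1).tolist(),c['pose'].round(3).tolist(),[k for k in c])
pickle.dump(d,open('cams.pkl','wb'))
E
```

```text
0.0 [ 0.21651676 -0.50532057  0.22986604] [-3.14039324e+00 -1.02159401e-04  4.04752449e-01] 0.025
scene [[528.0, 0.0, 329.3], [0.0, 528.0, 246.4], [0.0, 0.0, 1.0]] [[-0.278, -0.621, 0.733, 1.307], [0.96, -0.193, 0.201, 0.198], [0.017, 0.76, 0.65, 0.849], [0.0, 0.0, 0.0, 1.0]] ['img', 'K', 'pose']
top [[470.3, 0.0, 324.4], [0.0, 470.3, 240.2], [0.0, 0.0, 1.0]] [[0.008, 0.998, -0.065, 0.402], [-1.0, 0.008, 0.003, -0.036], [0.004, 0.065, 0.998, 1.274], [0.0, 0.0, 0.0, 1.0]] ['img', 'K', 'pose']
```

View pics/scene0.png

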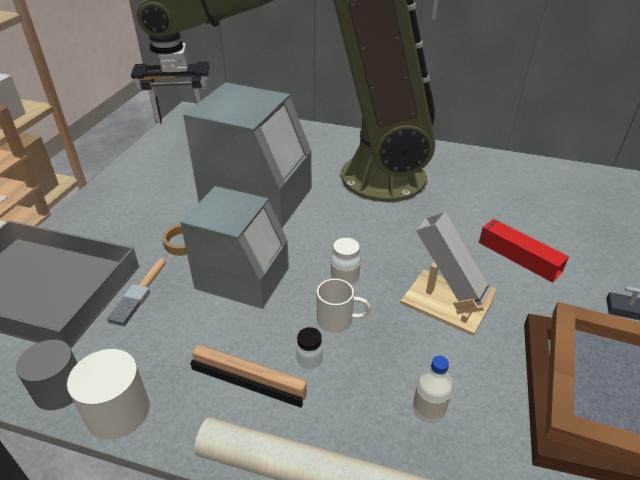

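View pics/top0.png

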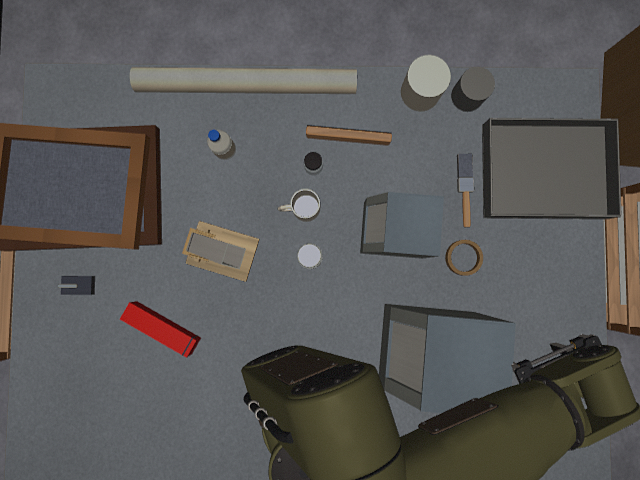

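Scene view: the bare tin leans in the stand at (455,258). The red look-alike is at (523,248), the small box at (237,245) and the larger box at (250,150). Top view: stand and tin at (220,250), small box at (400,224), large box at (450,355), red tin at (160,328). I choose the steel tin and the smaller box, and check both with a close crop.

```bash
python3 - <<'E'
import cv2,numpy as np,pickle
d=pickle.load(open('cams.pkl','rb'))
def crop(n,x,y,w,h):
    return cv2.resize(d[n]['img'][y:y+h,x:x+w,::-1],(400,300),interpolation=cv2.INTER_CUBIC)
a=np.hstack([crop('top',175,214,100,75),crop('scene',390,207,120,90)])
b=np.hstack([crop('top',350,187,100,75),crop('scene',175,185,120,90)])
m=np.vstack([a,b])
for i in range(0,800,40):cv2.line(m,(i,0),(i,4),(0,255,255),1)
cv2.imwrite('pics/crop1.png',m)
E
```

```text
(no output)
```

View pics/crop1.png

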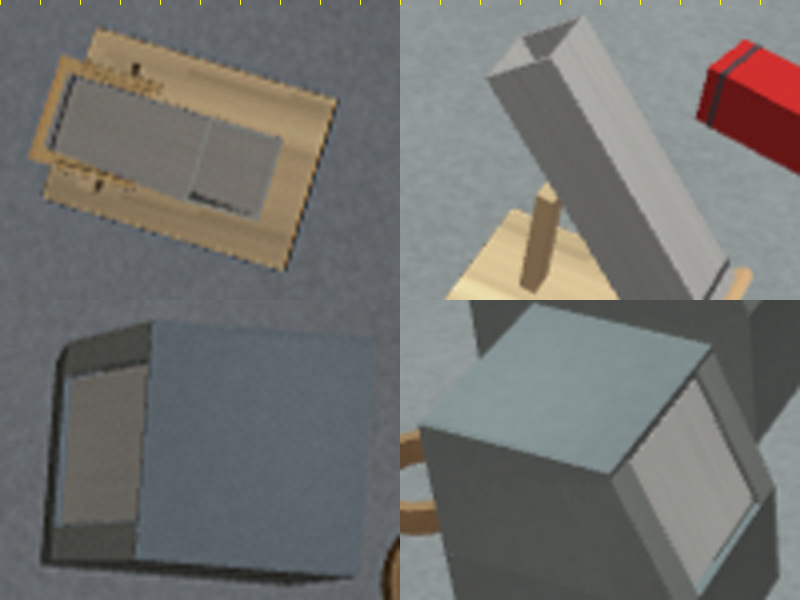

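The crop confirms the choice: bare-steel tin (mouth at right in the top view), with the red look-alike separate. The small box's flap faces left in the top view. Next I cast rays through the board and box corners.

```bash
cat > h.py <<'E'
import cv2,numpy as np,pickle
from scipy.spatial.transform import Rotation as Ro
def ray(c,p,pose=None):
    K=c['K'];P=c['pose'] if pose is None else pose
    v=np.array([(p[0]-K[0,2])/K[0,0],-(p[1]-K[1,2])/K[1,1],-1.])
    return P[:3,3],P[:3,:3]@v
def onz(c,p,z,pose=None):
    o,v=ray(c,p,pose);return o+v*(z-o[2])/v[2]
E
python3 - <<'E'
from h import *
d=pickle.load(open('cams.pkl','rb'));t=d['top'];s=d['scene']
T=lambda x,y:(175+x/4,214+y/4)
B=lambda x,y:(350+x/4,187+(y-300)/4)
S=lambda x,y:(175+(x-400)*.3,185+(y-300)*.3)
st=[onz(t,T(*p),.012) for p in [(98,30),(337,100),(285,271),(44,200)]]
print('board',np.round(st,4).tolist(),'centre',np.mean(st,0).round(4),[round(np.linalg.norm(st[i]-st[i-1]),4) for i in range(4)])
y=(st[0]-st[1])+(st[3]-st[2]);x=(st[0]-st[3])+(st[1]-st[2]);print('yaw y',np.arctan2(-y[0],y[1]),'x',np.arctan2(x[1],x[0]))
tf=[onz(t,B(*p),.188) for p in [(153,321),(136,558)]];sl=[onz(t,B(*p),.085) for p in [(62,350),(42,562)]]
ts=[onz(s,S(*p),.19) for p in [(712,346),(609,474),(420,427),(530,303)]]
print('box topfront',np.round(tf,4).tolist(),'sill',np.round(sl,4).tolist(),'\nscene top fr,fl?,back..',np.round(ts,4).tolist())
E
```

```text
board [[0.5314, 0.2969, 0.012], [0.4854, 0.1353, 0.012], [0.3707, 0.1681, 0.012], [0.4168, 0.3302, 0.012]] centre [0.4511 0.2326 0.012 ] [np.float64(0.1193), np.float64(0.168), np.float64(0.1193), np.float64(0.1685)]
yaw y -0.27721114416631204 x -0.2806185557253667
box topfront [[0.5853, -0.1872, 0.188], [0.4471, -0.1772, 0.188]] sill [[0.5836, -0.1435, 0.085], [0.4484, -0.1311, 0.085]] 
scene top fr,fl?,back.. [[0.4517, -0.1732, 0.19], [0.5901, -0.184, 0.19], [0.5829, -0.3103, 0.19], [0.4421, -0.3052, 0.19]]
```

Call:
apply_moves([
  [0, 0, 0, 4.4, 0, 0, 0],
  [0, 0, 0, 4.4, 0, 0, 0],
  [0, 0, 0, 4.4, 0, 0, 0],
  [0, 0, 0, 4.4, 0, 0, 0],
  [0, 0, 0, 4.4, 0, 0, 0],
  [0, 1.5, 4.5, 0, 0, 0, 0],
  [0, 1.5, 4.5, 0, 0, 0, 0],
  [0, 1.5, 4.5, 0, 0, 0, 0],
  [0, 1.5, 4.5, 0, 0, 0, 0],
  [0, 1.5, 4.5, 0, 0, 0, 0],
], grip_force=50)

```text
time_s: 1.1
ee_pos: [0.2916, -0.2787, 0.4502]
eef_rot: [-3.141, -0.0, 0.404]
force: [1.6, -0.3, -0.4]
grip_width: 0.0941
grip_force: 0.0
```

Call:
apply_moves([
  [0, 1.5, 4.5, 0, 0, 0, 0.1],
  [0, 1.5, 4.5, 0, 0, 0, 0.1],
  [0, 1.5, 4.5, 0, 0, 0, 0.1],
  [0, 1.5, 4.5, 0, 0, 0, 0.1],
  [0, 1.5, 4.5, 0, 0, 0, 0.1],
  [0, 1.5, 4.5, 0, 0, 0, 0.1],
  [0, 1.5, 4.5, 0, 0, 0, 0.1],
  [0, 1.5, 4.5, 0, 0, 0, 0.1],
  [0, 1.5, 4.5, 0, 0, 0, 0.087],
  [0, 1.5, 4.5, 0, 0, 0, 0],
])

```text
time_s: 2.1
ee_pos: [0.4417, 0.1716, 0.4503]
eef_rot: [-3.142, 0.0, 1.295]
force: [0.7, -0.8, 0.1]
grip_width: 0.0941
grip_force: 0.0
```

```bash
python3 - <<'E'
from station import ctrl
o=ctrl.get_obs();print(o['time_s'],o['ee_pos'],o['eef_rot'],o['qpos'].round(3) if hasattr(o['qpos'],'round') else o['qpos'],o['force'])
E
```

```text
2.1 [0.44165865 0.17162248 0.45028497] [-3.14150328e+00  1.57674710e-04  1.29534512e+00] [ 0.293  0.061  1.304 -0.     1.777  0.569] [ 0.72756599 -0.82156709  0.1453104 ]
```

Call:
apply_moves([
  [0, 0.5, 3.0, -1, -0.109, 0.031, 0],
  [0, 0.5, 3.0, -1, -0.109, 0.031, 0],
  [0, 0.5, 3.0, -1, -0.109, 0.031, 0],
  [0, 0.5, 2.5, -1, -0.109, 0.031, 0],
  [0, 0.5, 2.2, -2, -0.109, 0.031, 0],
  [0, 0.5, 1.0, -2, -0.109, 0.031, 0],
  [0, 0.5, 1.0, -3, -0.109, 0.031, 0],
  [0, 0.5, 1.0, -4, -0.072, 0.02, 0],
  [0, 0, 0, 0, 0, 0, 0],
  [0, 0, 0, 0, 0, 0, 0],
])

```text
time_s: 3.1
ee_pos: [0.4816, 0.3365, 0.3006]
eef_rot: [3.14, 0.867, 1.291]
force: [1.2, 0.2, 0.6]
grip_width: 0.0942
grip_force: 0.0
```

```bash
cat >> h.py <<'E'
def st(ctrl):
    o=ctrl.get_obs();R=Ro.from_euler('xyz',o['eef_rot']).as_matrix()
    print(o['time_s'],np.round(o['ee_pos'],4),'q',np.round(o['qpos'],3),'F',np.round(o['force'],1),'M',np.round(o['moment'],2),'w',o['grip_width']);print(R.round(3).tolist());return o,R
def wrist(ctrl,f):
    o,R=st(ctrl);T=np.eye(4);T[:3,:3]=R;T[:3,3]=o['ee_pos']
    c=ctrl.camera('wrist');c['pose']=T@c['hand_eye'];cv2.imwrite(f,c['img'][:,:,::-1]);pickle.dump(c,open('w.pkl','wb'));return c
E
python3 - <<'E'
from h import *
from station import ctrl
c=wrist(ctrl,'pics/w1.png');print(c['K'].round(1).tolist(),c['hand_eye'].round(3).tolist())
E
```

```text
3.1 [0.4816 0.3365 0.3006] q [ 0.721  0.774  0.85  -0.546  2.221  0.825] F [1.2 0.2 0.6] M [ 0.27 -0.12  0.02] w 0.09417087637720617
[[0.179, 0.962, -0.209], [0.622, -0.275, -0.733], [-0.763, 0.001, -0.647]]
[[412.0, 0.0, 323.6], [0.0, 412.0, 240.1], [0.0, 0.0, 1.0]] [[-0.001, 0.969, 0.246, 0.071], [1.0, 0.001, -0.001, -0.0], [-0.001, 0.246, -0.969, -0.156], [0.0, 0.0, 0.0, 1.0]]
```

View pics/w1.png

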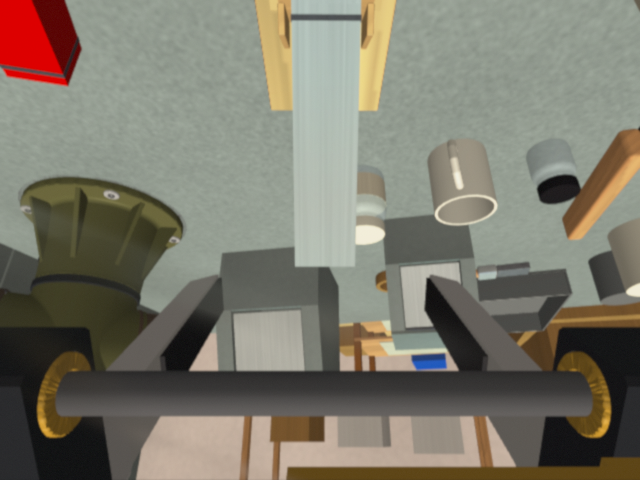

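The tin runs straight through the middle of the view: edges at columns 294–357, rim edge at row 266, jaw centre near column 325. I check the rim point against the prediction.

```bash
python3 - <<'E'
from h import *
c=pickle.load(open('w.pkl','rb'))
O=np.array([.4676,.2903,.046]);z=np.array([-.177,-.618,.766]);y=np.array([.211,.736,.643]);x=np.array([.9613,-.2754,0])
for p in [(294,266),(354,266),(292,17),(362,17)]:
    o,v=ray(c,p);s=(.025-(o-O)@y)/(v@y);q=o+v*s-O;print(p,'cradle xyz',(q@x).round(4),(q@y).round(4),(q@z).round(4))
E
```

```text
(294, 266) cradle xyz -0.024 0.025 0.1988
(354, 266) cradle xyz 0.0265 0.025 0.1989
(292, 17) cradle xyz -0.0219 0.025 0.0083
(362, 17) cradle xyz 0.0293 0.025 0.0083
```

Call:
apply_moves([
  [0, 0.1, 0.1, -4, 0, 0, 0],
  [0, 0.1, 0, -4, 0, 0, 0],
  [0, 0, 0, -3.8, 0, 0, 0],
  [0, -0.5, -1.76, -1.54, 0, 0, 0],
  [0, -0.5, -1.76, -1.54, 0, 0, 0],
  [0, -0.5, -1.76, -1.54, 0, 0, 0],
  [0, -0.5, -1.76, -1.54, 0, 0, 0],
  [0, -0.5, -1.76, -1.54, 0, 0, 0],
  [0, 0, 0, 0, 0, 0, 0],
])

```text
time_s: 4.05
ee_pos: [0.4589, 0.2481, 0.1074]
eef_rot: [3.136, 0.865, 1.286]
force: [0.0, 0.7, 0.6]
grip_width: 0.0939
grip_force: 0.0
```

Call:
apply_moves([
  [150, 0, 0, 0, 0, 0, 0],
  [200, 0, 0, 0, 0, 0, 0],
  [255, 0, 0, 0, 0, 0, 0],
  [255, 0, 0, 0, 0, 0, 0],
  [255, 0, 0, 0, 0, 0, 0],
  [255, 0, 0, 0, 0, 0, 0],
  [255, 0, 0, 0, 0, 0, 0],
  [255, 0, 0, 0, 0, 0, 0],
], grip_force=50)

```text
time_s: 4.85
ee_pos: [0.4586, 0.2496, 0.1054]
eef_rot: [3.139, 0.868, 1.29]
force: [-0.2, 2.6, 0.6]
grip_width: 0.05
grip_force: 49.9
```

```bash
python3 - <<'E'
from h import *
from station import ctrl
st(ctrl)
E
```

```text
4.85 [0.4586 0.2496 0.1054] q [ 0.646  0.78   1.313 -0.49   1.777  1.009] F [-0.2  2.6  0.6] M [ 0.4  -0.08 -0.12] w 0.05002339547354278
[[0.179, 0.962, -0.208], [0.621, -0.275, -0.734], [-0.763, 0.002, -0.646]]
```

```bash
python3 - <<'E'
from h import *
d=pickle.load(open('cams.pkl','rb'));t=d['top']
B=np.array([.513,-.2243,0]);c,s=np.cos(-.073),np.sin(-.073);M=np.array([[c,-s,0],[s,c,0],[0,0,1]])
for n,p,z in [('mug',(306,207),.085),('whitejar',(309.5,256),.095),('blackjar',(313,161),.095)]:
    w=onz(t,p,z);print(n,w.round(3),'box',(M.T@(w-B)).round(3))
# pour poses in box frame -> world
for b,rc in [(4,(35,122)),(30,(24.2,90.3)),(38,None)]:
    r=np.radians(b);a=np.array([-np.cos(r),-np.sin(r)]);n=np.array([-np.sin(r),np.cos(r)])
    rc=np.array(rc) if rc else np.array([85,85])+35*n+52*a
    for back in (0,90):
        q=(rc-(128+back)*a+6.4*n)/1000;print(b,back,(B+M@np.array([0,q[0],q[1]])).round(4))
E
```

```text
mug [0.563 0.008 0.085] box [0.033 0.235 0.085]
whitejar [ 0.438 -0.003  0.095] box [-0.091  0.216  0.095]
blackjar [ 0.679 -0.009  0.095] box [0.15  0.227 0.095]
4 0 [ 0.5248 -0.0625  0.1373]
4 90 [0.5314 0.0271 0.1436]
30 0 [ 0.5226 -0.0928  0.1598]
30 90 [ 0.5283 -0.0151  0.2048]
38 0 [ 0.5217 -0.1052  0.1644]
38 90 [ 0.5269 -0.0345  0.2198]
```

Call:
apply_moves([
  [255, 0, 0, 1.5, 0, 0, 0],
  [255, 0, 0, 3, 0, 0, 0],
  [255, 0, 0, 3, 0, 0, 0],
  [255, 0, 0, 4, 0, 0, 0],
  [255, 0, 0, 4, 0, 0, 0],
  [255, 0, 0, 4, 0, 0, 0],
  [255, 0, 0, 3, 0, 0, 0],
  [255, 0, 0, 0, 0, 0, 0],
])

```text
time_s: 5.65
ee_pos: [0.4587, 0.2495, 0.3351]
eef_rot: [3.131, 0.862, 1.284]
force: [0.4, -0.1, -2.7]
grip_width: 0.0495
grip_force: 49.9
```

Call:
apply_moves([
  [255, 0.7, -1, 0, 0, 0, 0.066],
  [255, 0.7, -2, 0, 0, 0, 0.07],
  [255, 0.8, -2.5, -0.5, 0, 0, 0.07],
  [255, 0.8, -2.5, -1, 0.11, -0.008, 0],
  [255, 0.8, -2.5, -1, 0.11, -0.008, 0],
  [255, 0.8, -2.5, -1, 0.11, -0.008, 0],
  [255, 0.8, -2.5, -1.5, 0.11, -0.008, 0],
  [255, 0.8, -2, -1.5, 0.11, -0.008, 0],
  [255, 0.6, -1.5, -1, 0.11, -0.008, 0],
  [255, 0.5, -1, -1, 0.11, -0.008, 0],
])

```text
time_s: 6.65
ee_pos: [0.5313, 0.0484, 0.2445]
eef_rot: [3.14, 0.092, 1.495]
force: [-0.3, 0.5, -4.1]
grip_width: 0.0498
grip_force: 49.9
```

```bash
python3 - <<'E'
from h import *
from station import ctrl
c=wrist(ctrl,'pics/w2.png')
E
```

```text
6.65 [0.5313 0.0484 0.2445] q [ 0.064  0.262  1.539 -0.093  1.353  0.16 ] F [-0.3  0.5 -4.1] M [ 0.08 -0.07  0.03] w 0.049809735171728695
[[0.075, 0.997, -0.006], [0.993, -0.075, -0.091], [-0.091, 0.001, -0.996]]
```

View pics/w2.png

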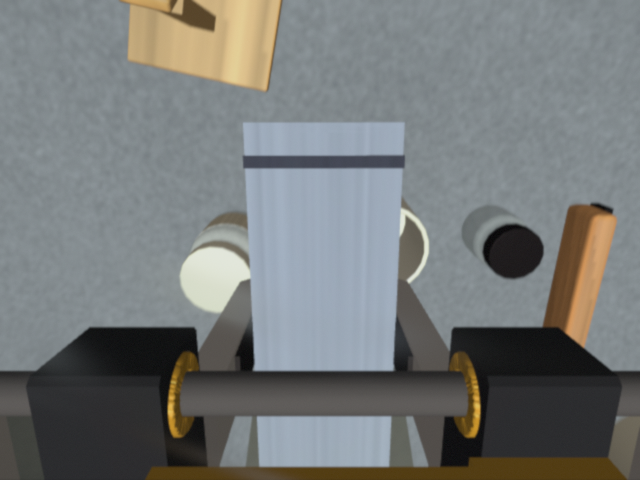

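Wrist view: the tin sits square in the jaws, band at row 160. The mug and the white-lidded jar are below and clear. The mouth is still about 5° up. I go down and push the flap with the tin near level.

Call:
apply_moves([
  [255, 0, -0.4, -2, 0.03, -0.002, 0],
  [255, 0, -0.4, -3, 0.03, -0.002, 0],
  [255, 0, -0.4, -3, 0.03, -0.002, 0],
  [255, 0, -0.4, -2.2, 0.03, -0.002, 0],
  [255, -0.1, -1.0, 0, 0, 0, 0],
  [255, -0.1, -1.5, 0, 0, 0, 0],
  [255, -0.1, -1.5, 0, 0, 0, 0],
  [255, -0.1, -1.2, 0, 0, 0, 0],
  [255, 0, 0, 0, 0, 0, 0],
])

```text
time_s: 7.6
ee_pos: [0.5278, -0.0202, 0.1442]
eef_rot: [3.14, -0.024, 1.495]
force: [-0.4, 0.2, -2.3]
grip_width: 0.0497
grip_force: 49.9
```

```bash
python3 - <<'E'
from h import *
from station import ctrl
st(ctrl);c=ctrl.camera('scene');cv2.imwrite('pics/s2.png',cv2.resize(c['img'][100:340,140:460,::-1],(800,600),interpolation=cv2.INTER_CUBIC))
E
```

```text
7.6 [ 0.5278 -0.0202  0.1442] q [-0.119  0.339  1.682  0.027  1.12  -0.055] F [-0.4  0.2 -2.3] M [-0.03 -0.16  0.03] w 0.049672576798278044
[[0.075, 0.997, 0.004], [0.997, -0.076, 0.024], [0.024, 0.002, -1.0]]
```

View pics/s2.png

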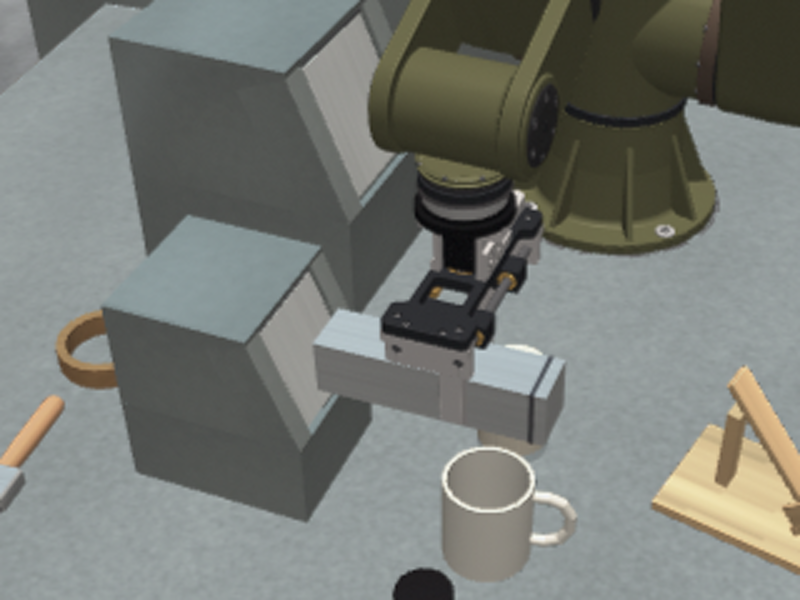

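View: the tin is level in front of the small box's flap, rim at about (325,355), lined up with the opening. I push on.

Call:
apply_moves([
  [255, -0.1, -0.8, -0.4, 0.01, 0, 0],
  [255, -0.1, -1.0, -0.4, 0.01, 0, 0],
  [255, -0.1, -1.0, 0, 0, 0, 0],
  [255, 0, -0.8, 0, 0, 0, 0],
  [255, 0, -0.6, 0, 0, 0, 0],
  [255, 0, 0, 0, 0, 0, 0],
  [255, 0, 0, 0, 0, 0, 0],
  [255, 0, 0, 0, 0, 0, 0],
])

```text
time_s: 8.45
ee_pos: [0.5245, -0.0601, 0.1353]
eef_rot: [-3.14, -0.045, 1.497]
force: [-1.6, 3.7, -3.5]
grip_width: 0.0499
grip_force: 49.9
```

```bash
python3 - <<'E'
from h import *
from station import ctrl
st(ctrl);c=ctrl.camera('scene');t=ctrl.camera('top')
a=cv2.resize(c['img'][170:310,160:346,::-1],(800,600),interpolation=cv2.INTER_CUBIC);cv2.imwrite('pics/s3.png',a)
E
```

```text
8.45 [ 0.5245 -0.0601  0.1353] q [-0.204  0.353  1.686  0.049  1.11  -0.152] F [-1.6  3.7 -3.5] M [ 0.6   0.17 -0.18] w 0.04994616868550794
[[0.074, 0.997, 0.002], [0.996, -0.074, 0.044], [0.045, -0.001, -0.999]]
```

View pics/s3.png

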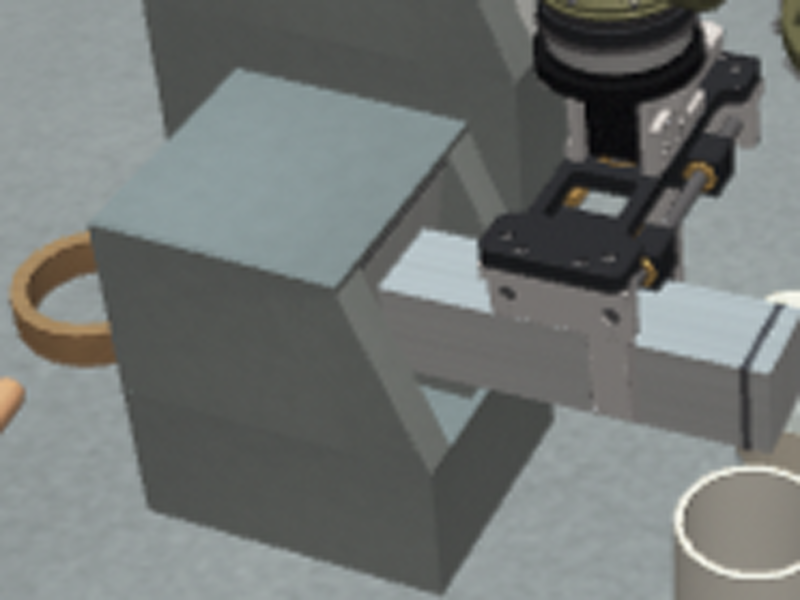

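The rim holds the flap open: 3.7 N, tin inside the opening and clear of the sill. I tip the tin around the rim.

Call:
apply_moves([
  [255, 0, -0.4, 0.3, 0.06, -0.0044, 0],
  [255, 0, -0.4, 0.3, 0.06, -0.0044, 0],
  [255, 0, -0.4, 0.3, 0.06, -0.0044, 0],
  [255, 0, -0.4, 0.3, 0.06, -0.0044, 0],
  [255, -0.1, -0.4, 0.3, 0.06, -0.0044, 0],
  [255, 0, -0.4, 0.3, 0.06, -0.0044, 0],
  [255, 0, -0.4, 0.3, 0.06, -0.0044, 0],
  [255, -0.1, -0.4, 0.3, 0.06, -0.0044, 0],
  [255, 0, 0, 0, 0, 0, 0],
  [255, 0, 0, 0, 0, 0, 0],
])

```text
time_s: 9.55
ee_pos: [0.5227, -0.0927, 0.1592]
eef_rot: [-3.14, -0.523, 1.497]
force: [0.3, 1.2, -4.6]
grip_width: 0.05
grip_force: 49.9
```

Call:
apply_moves([
  [255, 0, -0.3, 0.1, 0.035, -0.003, 0],
  [255, 0, -0.3, 0.1, 0.035, -0.003, 0],
  [255, 0, -0.3, 0.1, 0.035, -0.003, 0],
  [255, -0.1, -0.3, 0.1, 0.035, -0.003, 0],
  [255, 0, 0, 0, 0, 0, 0],
  [255, 0, 0, 0, 0, 0, 0],
  [255, 0, 0, 0, 0, 0, 0],
  [255, 0, 0, 0, 0, 0, 0],
  [255, 0, 0, 0, 0, 0, 0],
  [255, 0, 0, 0, 0, 0, 0],
])

```text
time_s: 10.55
ee_pos: [0.5216, -0.1044, 0.1635]
eef_rot: [3.141, -0.666, 1.498]
force: [-0.5, 1.3, -2.8]
grip_width: 0.0496
grip_force: 49.9
```

```bash
python3 - <<'E'
from h import *
from station import ctrl
st(ctrl);c=ctrl.camera('scene')
a=cv2.resize(c['img'][170:310,160:346,::-1],(800,600),interpolation=cv2.INTER_CUBIC);cv2.imwrite('pics/s4.png',a)
E
```

```text
10.55 [ 0.5216 -0.1044  0.1635] q [-0.529  0.469  1.582  0.594  1.448 -0.64 ] F [-0.5  1.3 -2.8] M [-0.21  0.03 -0.05] w 0.04957851272633995
[[0.057, 0.997, 0.046], [0.784, -0.073, 0.616], [0.618, 0.001, -0.786]]
```

View pics/s4.png

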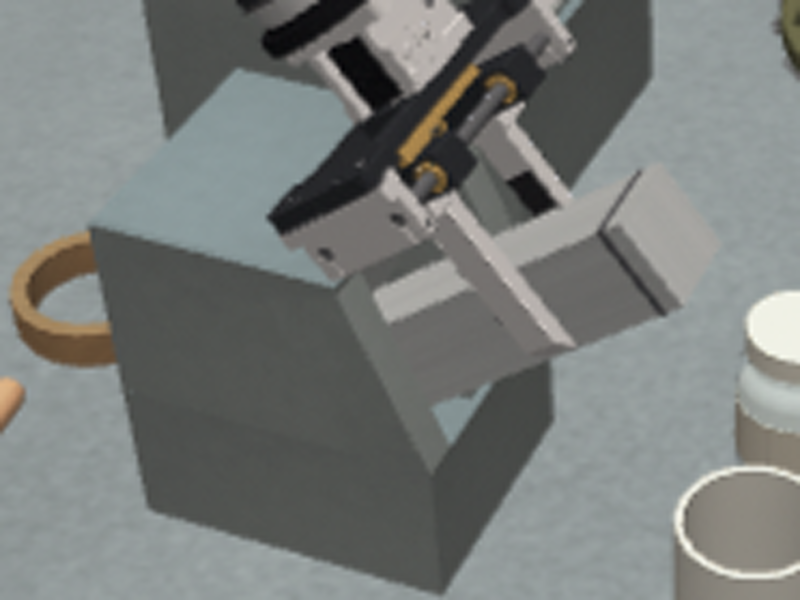

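View: the tin is deep in the opening, mouth about 38° down, gripper clear of the box top. I draw back along the tin axis with the mouth still pointing down into the box.

Call:
apply_moves([
  [255, 0, 0, 0, 0, 0, 0],
  [255, 0, 0, 0, 0, 0, 0],
  [255, 0, 0, 0, 0, 0, 0],
  [255, 0.1, 0.8, 0.6, 0, 0, 0],
  [255, 0, 0.8, 0.6, 0, 0, 0],
  [255, 0.1, 0.8, 0.6, 0, 0, 0],
  [255, 0, 0, 0, 0, 0, 0],
  [255, 0, 0, 0, 0, 0, 0],
])

```text
time_s: 11.4
ee_pos: [0.5238, -0.0803, 0.1819]
eef_rot: [3.139, -0.666, 1.499]
force: [0.8, 1.4, -2.2]
grip_width: 0.0495
grip_force: 49.9
```

Call:
apply_moves([
  [255, 0.1, 0.8, 0.6, 0, 0, 0],
  [255, 0, 0.8, 0.6, 0, 0, 0],
  [255, 0.1, 0.8, 0.6, 0, 0, 0],
  [255, 0.1, 1.6, 1.2, 0, 0, 0],
  [255, 0.1, 1.6, 1.2, 0, 0, 0],
  [255, 0.1, 1.6, 1.2, 0, 0, 0],
  [255, 0.1, 0.8, 0.6, 0, 0, 0],
  [255, 0, 0, 0, 0, 0, 0],
])

```text
time_s: 12.2
ee_pos: [0.5298, 0.0002, 0.2424]
eef_rot: [3.138, -0.665, 1.501]
force: [-0.5, -0.2, -1.8]
grip_width: 0.0497
grip_force: 49.9
```

```bash
python3 - <<'E'
from h import *
from station import ctrl
st(ctrl)
c=ctrl.camera('scene');t=ctrl.camera('top')
a=cv2.resize(c['img'][150:310,160:373,::-1],(400,300),interpolation=cv2.INTER_CUBIC)
b=cv2.resize(t['img'][160:280,270:430,::-1],(400,300),interpolation=cv2.INTER_CUBIC)
cv2.imwrite('pics/s5.png',np.hstack([a,b]));st(ctrl)
E
```

```text
12.2 [5.298e-01 2.000e-04 2.424e-01] q [-0.351  0.314  1.6    0.64   1.464 -0.429] F [-0.5 -0.2 -1.8] M [-0.42 -0.02 -0.05] w 0.04972958028085981
[[0.055, 0.997, 0.047], [0.785, -0.072, 0.616], [0.617, 0.003, -0.787]]
12.3 [ 0.5295 -0.0008  0.2412] q [-0.353  0.316  1.601  0.64   1.464 -0.429] F [ 0.2 -1.  -1.7] M [-0.46 -0.02 -0.02] w 0.04943315698283675
[[0.057, 0.997, 0.046], [0.784, -0.073, 0.616], [0.618, 0.001, -0.786]]
```

View pics/s5.png

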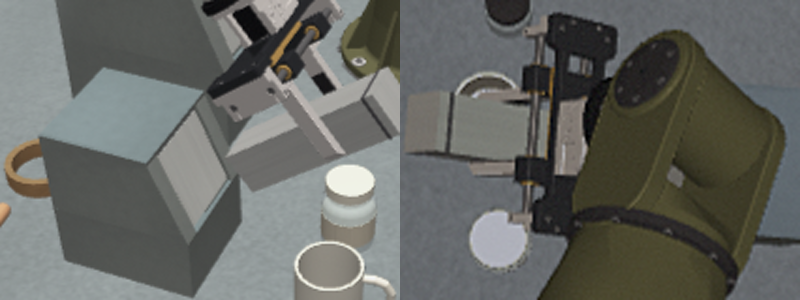

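View: the flap is shut again, nothing lies on the table, and the load is down to the tin alone (about 1.7 N), so the scraper is in. I carry the tin back.

Call:
apply_moves([
  [255, 0, 0.5, 1.5, -0.06, 0.0044, 0],
  [255, -0.4, 1.5, 1.5, -0.13, 0.0095, 0],
  [255, -0.6, 2.0, 1.5, -0.13, 0.0095, 0],
  [255, -0.6, 2.0, 1.5, -0.13, 0.0095, 0],
  [255, -0.6, 2.0, 0.5, -0.13, 0.0095, 0],
  [255, -0.6, 2.0, 0, -0.13, 0.0095, 0],
  [255, -0.6, 2.0, 0, -0.13, 0.0095, 0],
  [255, -0.6, 2.0, 0, -0.13, 0.0095, 0],
  [255, -0.6, 2.0, 0, -0.13, 0.0095, 0],
  [255, -0.6, 2.0, 0, -0.13, 0.0095, 0],
])

```text
time_s: 13.3
ee_pos: [0.4776, 0.18, 0.3064]
eef_rot: [3.14, 0.573, 1.497]
force: [0.8, -0.5, -2.1]
grip_width: 0.0497
grip_force: 49.9
```

Call:
apply_moves([
  [255, -0.5, 2.0, 0, -0.13, 0.0095, 0],
  [255, -0.5, 2.0, 0, -0.13, 0.0095, 0],
  [255, -0.5, 1.5, 0, -0.04, 0.003, 0],
  [255, -0.5, 1.0, 0, 0, 0, -0.07],
  [255, -0.5, 0.5, 0, 0, 0, -0.07],
  [255, 0, 0, 0, 0, 0, -0.069],
  [255, 0, 0, 0, 0, 0, 0],
  [255, 0, 0, 0, 0, 0, 0],
])

```text
time_s: 14.1
ee_pos: [0.453, 0.249, 0.3058]
eef_rot: [-3.141, 0.869, 1.291]
force: [-0.7, -0.5, -1.2]
grip_width: 0.0498
grip_force: 49.9
```

```bash
cat > back.py <<'E'
from h import *
from station import ctrl
o,R=st(ctrl)
R0=Ro.from_euler('xyz',[3.139,.868,1.29]).as_matrix()
print('d cm',((np.array([.4586,.2496,.1054])-o['ee_pos'])*100).round(2),'rot',Ro.from_matrix(R0@R.T).as_rotvec().round(4))
E
python3 back.py
```

```text
14.1 [0.453  0.249  0.3058] q [ 0.649  0.565  1.173 -0.553  2.09   0.824] F [-0.7 -0.5 -1.2] M [ 0.55 -0.21  0.02] w 0.04975048897289227
[[0.178, 0.961, -0.212], [0.621, -0.277, -0.734], [-0.764, -0.001, -0.646]]
d cm [  0.56   0.06 -20.04] rot [ 0.0001 -0.0024  0.0014]
```

```bash
python3 - <<'E'
from h import *
from station import ctrl
a=cv2.imread('pics/w2.png',0).astype(int);b=wrist(ctrl,'pics/w3.png');b=cv2.imread('pics/w3.png',0).astype(int)
for n,g in(('before',a),('now',b)):
    for x in(265,325,385):
        col=g[90:300,x];print(n,x,'band rows',(90+np.where(col<90)[0])[:30].tolist()[::4],'edge jump',90+int(np.argmax(abs(np.diff(col[:60])))))
    print('side edges row 220',[int(v) for v in np.where(abs(np.diff(g[220,150:500]))>25)[0]+150])
E
```

```text
14.1 [0.453  0.249  0.3058] q [ 0.649  0.565  1.173 -0.553  2.09   0.824] F [-0.7 -0.5 -1.2] M [ 0.55 -0.21  0.02] w 0.04975048897289227
[[0.178, 0.961, -0.212], [0.621, -0.277, -0.734], [-0.764, -0.001, -0.646]]
before 265 band rows [157, 161, 165] edge jump 90
before 325 band rows [156, 160, 164] edge jump 122
before 385 band rows [156, 160, 164] edge jump 121
side edges row 220 [246, 247, 399, 404, 405, 411, 412, 419]
now 265 band rows [157, 161, 165] edge jump 121
now 325 band rows [156, 160, 164] edge jump 101
now 385 band rows [156, 160, 164] edge jump 121
side edges row 220 [399, 400]
```

Call:
apply_moves([
  [255, 0.3, 0, -3, 0, 0, 0],
  [255, 0.26, 0.06, -4, 0, 0, 0],
  [255, 0, 0, -4, 0, 0, 0],
  [255, 0, 0, -3, 0, 0, 0],
  [255, 0, 0, -1, 0, 0, 0],
  [255, 0, 0, 0, 0, 0, 0],
])

```text
time_s: 14.75
ee_pos: [0.458, 0.2499, 0.156]
eef_rot: [-3.14, 0.869, 1.291]
force: [-0.7, 0.7, -1.3]
grip_width: 0.0497
grip_force: 49.9
```

```bash
python3 back.py
```

```text
14.75 [0.458  0.2499 0.156 ] q [ 0.646  0.716  1.293 -0.498  1.854  0.968] F [-0.7  0.7 -1.3] M [ 0.55 -0.23 -0.08] w 0.04971492821925498
[[0.178, 0.961, -0.212], [0.62, -0.277, -0.734], [-0.764, -0.001, -0.645]]
d cm [ 0.06 -0.03 -5.06] rot [ 0.0007 -0.0027  0.0015]
```

The tin hasn't slipped in the grip. I lower it the last 5 cm.

Call:
apply_moves([
  [255, 0.06, 0, -1.5, 0, 0, 0],
  [255, 0, 0, -1.5, 0, 0, 0],
  [255, 0, 0, -1.0, 0, 0, 0],
  [255, 0, 0, -0.6, 0, 0, 0],
  [255, 0, 0, -0.3, 0, 0, 0],
  [255, 0, 0, -0.1, 0, 0, 0],
  [255, 0, 0, 0, 0, 0, 0],
  [255, 0, 0, 0, 0, 0, 0],
])

```text
time_s: 15.55
ee_pos: [0.4589, 0.2502, 0.1068]
eef_rot: [3.14, 0.867, 1.288]
force: [-0.1, -0.2, -1.9]
grip_width: 0.0496
grip_force: 49.9
```

```bash
python3 back.py
```

```text
15.55 [0.4589 0.2502 0.1068] q [ 0.645  0.78   1.309 -0.488  1.782  1.008] F [-0.1 -0.2 -1.9] M [ 0.56 -0.26  0.02] w 0.04956533172391608
[[0.18, 0.961, -0.211], [0.621, -0.278, -0.733], [-0.763, 0.001, -0.647]]
d cm [-0.03 -0.06 -0.14] rot [-0.0007 -0.0006  0.0025]
```

Call:
apply_moves([
  [255, 0, -0.05, -0.15, 0, 0, 0],
  [255, 0, 0, 0, 0, 0, 0],
  [200, 0, 0, 0, 0, 0, 0],
  [100, 0, 0, 0, 0, 0, 0],
  [0, 0, 0, 0, 0, 0, 0],
  [0, 0, 0, 0, 0, 0, 0],
  [0, 0, 0, 0, 0, 0, 0],
  [0, 0, 0, 0, 0, 0, 0],
  [0, 0, 0, 0, 0, 0, 0],
])

```text
time_s: 16.45
ee_pos: [0.4588, 0.2495, 0.1049]
eef_rot: [3.141, 0.868, 1.289]
force: [-0.2, 0.6, -0.1]
grip_width: 0.0927
grip_force: 0.0
```

Call:
apply_moves([
  [0, 0.2, 0.7, 0.6, 0, 0, 0],
  [0, 0.4, 1.4, 1.2, 0, 0, 0],
  [0, 0.5, 1.76, 1.54, 0, 0, 0],
  [0, 0.5, 1.76, 1.54, 0, 0, 0],
  [0, 0.5, 1.76, 1.54, 0, 0, 0],
  [0, 0.4, 1.4, 1.2, 0, 0, 0],
  [0, 0, 0, 4, 0, 0, 0],
  [0, 0, 0, 4, 0, 0, 0],
  [0, 0, 0, 3.5, 0, 0, 0],
  [0, 0, 0, 0, 0, 0, 0],
])

```text
time_s: 17.45
ee_pos: [0.484, 0.3381, 0.3017]
eef_rot: [3.134, 0.861, 1.283]
force: [0.0, 0.3, 0.4]
grip_width: 0.0941
grip_force: 0.0
```

```bash
python3 - <<'E'
from h import *
from station import ctrl
c=wrist(ctrl,'pics/w4.png');s=ctrl.camera('scene')['img']
a=cv2.resize(c['img'][:,:,::-1],(400,300),interpolation=cv2.INTER_AREA);b=cv2.resize(s[150:330,170:510,::-1],(400,212))
b=np.vstack([b,np.zeros((88,400,3),np.uint8)]);cv2.imwrite('pics/f.png',np.hstack([a,b]))
E
```

```text
17.45 [0.484  0.3381 0.3017] q [ 0.719  0.779  0.837 -0.545  2.222  0.826] F [0.  0.3 0.4] M [ 0.32 -0.12  0.01] w 0.0941143811789714
[[0.185, 0.961, -0.207], [0.625, -0.278, -0.729], [-0.758, 0.005, -0.652]]
```

View pics/f.png

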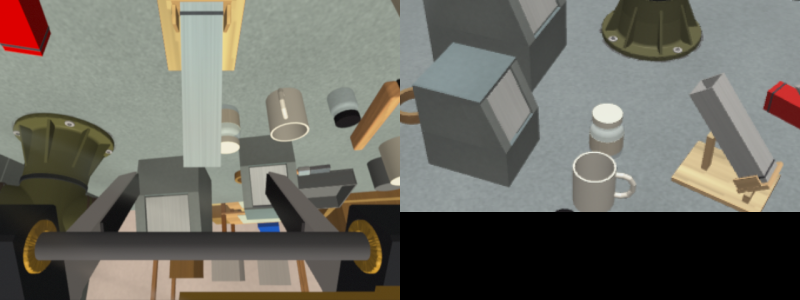

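The tin is back in its stand exactly as before (rim at about (202,165) in the wrist half). The flap is shut and the bystanders have not moved.

```bash
python3 -c "
from station import ctrl
print(ctrl.hand_in())"
```

```text
the job is handed in; nothing more can be done
None
```

The job is handed in, with no verdict returned: the load reading fell to the empty tin's weight after tipping (I could not see the scraper inside the box), the flap is shut, the tin is back in its stand, and nothing else in view has moved.

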